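# Third hand at the sieve shaker: hold the clamp yoke down for the nuts

### The arm

A 6-joint arm with a two-finger parallel gripper is mounted at the origin on the work surface. World frame = base frame: x ahead of the robot, y to its left, z up, the work surface at z = 0. Lengths are in mm, angles in rad, forces in N, time in s.
With the tool pointing down it reaches from about 350 to 975 mm from the base axis. Payload 7.1 kg.
Tool frame: the origin (TCP) lies midway between the tips of the shut fingers; the grasp point (between the pads) lies 19 mm behind it; z points along the fingers, y is the line along which they close (so a half turn about z gives the same grasp; the last joint's range is limited). The gripper opens to 88 mm and grips with 3 to 60 N. Pads are 20 mm wide; open, the fingers measure 115 mm over their backs; the gripper's body (75 mm by 178 mm) begins 61 mm behind the grasp point.
Start: joints at [-1.125, 0.423, 1.63, -0, 1.089, -0.019], TCP at [280.166, -558.669, 194.975] pointing down, gripper open.
Joint ranges: [-3, 3], [-0.9, 2.11], [0.09, 2.58], [-1.31, 4.45], [0.11, 2.69], [-2.54, 2.54]. Speed limits (rad/s): [2.39, 2.39, 3.01, 3.14, 3.14, 3.14].

### API

Orientations are given as a rotation vector (axis times angle).
In Python, from workcell import status, eyes, ticket gives the robot as it stands.
- The arm moves only by the shell command python3 -m jog 'ROWS' [OPENING]. ROWS is a JSON object whose key "deltas" holds a list of rows, 1 to 5 of them, each of 6 numbers: dx, dy, dz in mm, then a rotation vector rx, ry, rz in rad; each row shifts and turns the commanded pose from where the row before left it, along the tool's axes as they then stand; what a row does not reach is not made up. A row lasts 1/12 s, in which the tool goes at most 41.7 mm and 0.125 rad, less where a joint would pass 70% of its speed; a pose out of reach is approached as far as the arm can. OPENING is the finger opening in mm, set as the command begins (- or left out keeps the last). The fingers move at their own pace and stop on an object; the grip force is fixed at half the most. Time passes only in rows, so rows that do not move let the fingers close. It prints the time, the measured TCP pose, the force, the opening and the grip force at its end. Input that does not fit is refused with a message, and nothing moves.
- status.get_obs(): the state, without advancing time (a new reading comes with each control period).
- eyes.get_image(name): name is "side" or "top" or "wrist"; returns a dict with "img" (400x640x3 uint8, red, green, blue), "range_z" (400x640 float32, mm along the optical axis (not along the pixel's ray), 0 where there is no reading), "fx", "fy", "cx", "cy" (pixels), "R" (3x3) and "t" (3): a world point X has camera coordinates R X + t. Camera axes: x right, y down, z forward; pixel columns grow to the right and rows downward; lengths in mm; the calibration is good to about 2 mm. A picture is of the moment at which its call begins.
- ticket.close_job(): hands the job in; it is judged then, once.
The state is a dict: "t": time; "qpos": joint angles; "qvel": joint speeds; "joint_torque": joint torques, N m; "ee_pos": TCP position; "orientation": TCP orientation; "ft_force": force on the tool from outside, world axes, zero at the start; "moment": the same for the moment, N m; "width": finger opening in mm; "grasp_force": force on a finger pad.
Only numpy, scipy, OpenCV 4.12 (cv2) and the standard library are available. Lean on these libraries where they do the work, as an engineer would, in place of code of your own. Each camera call takes 0.05 s, during which the arm holds its last target. There are 200 camera calls.

### The job

Take the clamp yoke by its grip, slide its two eyes down over the two studs of the sieve shaker and press its spring foot level on the lid of the sieve stack with a steady 13 newtons, give or take 3, so that a colleague can run the clamp nuts down. Do not slam it on the lid, leave everything else on the bench where it is, and finish while still gripping the yoke and pressing it down: do not let go.

Things in the scene. Friction and masses are not known exactly. Their poses are not given: they have to be found in the camera images.
- shaker: small white laboratory sieve shaker, fixed to the bench, body 200 (x) x 190 (y) mm, control panel on its -x side; origin at the centre of its underside on the bench, z up. On it stands a 100 mm diameter stack of collecting pan, two sieves and lid, between two upright studs
- lid: flat steel lid on top of the sieve stack, 107 mm diameter, does not move; origin at the centre of its top face, 178 mm above the bench, midway between the two studs
- rod_left (a point): tip of the upright threaded steel stud at the shaker's y = +70 mm: 10 mm diameter, tapered over its last 3 mm, tip 240 mm above the bench and 62 mm above the lid
- rod_right (a point): tip of the other, identical stud at the shaker's y = -70 mm
- yoke: clamp yoke, 0.27 to 0.40 kg, standing on its round foot on the bench; fits either way round. Origin: centre of the foot's underside with its spring relaxed; y along the bar, z up. Aluminium bar 26 mm wide, 173 mm long, z = 30 to 40 mm, an eye at each end. Black grip on its middle: 30 mm (x) by 46 mm (y), z = 40 to 82 mm, taken across its 30 mm. Foot 56 mm diameter, 8 mm thick
- eye_left (a point): centre of the yoke's eye at its y = +70 mm, z = 35 mm: through hole of 15 mm, 33 mm outside diameter, 10 mm thick
- eye_right (a point): centre of the other, identical eye at the yoke's y = -70 mm, z = 35 mm
- foot (a joint): how far the yoke's foot is pushed up towards the bar against its spring, in m: 0 relaxed, 0.014 at its stop. The foot then presses with 5.0 N plus 1.2 N per mm of this travel (13 N at 6.7 mm); the yoke's own weight does not move it
- nut_a: knurled steel clamp nut, 26 mm diameter, 16 mm high, lying on the bench for the colleague; origin at the centre of its underside
- nut_b: the second, identical clamp nut
- sieve_brush: wooden-handled sieve brush, 130 mm long, lying on the bench along its x
- spatula: lab spatula with a round blue handle and a narrow steel blade, 120 mm long, 16 mm wide, 12 mm high, lying on the bench along its x; origin under its middle
- bowl_a: stainless bowl, 110 mm across, 42 mm high; origin at the centre of its underside
- bowl_b: second, identical bowl
- spare_sieve: spare 100 mm test sieve, 28 mm high, lying on the bench; origin at the centre of its underside
- jar: white jar with blue cap, 68 mm diameter, 95 mm high; origin at the centre of its underside
Mind the look-alikes: they are no part of the job. What is meant by the yoke is not purple or yellow, and is the smaller of those in its own colour.

How it is judged (in metres and radians):
On the way, in this order (a step that is already met when the one before it is completed fails the run):
1. both eyes of the yoke are down over the two studs (horizontal distance between yoke and lid below 0.006 m and angle between the y axis of yoke and the y axis of shaker, either way round below 0.07 rad and angle between yoke's own z axis and vertical below 0.07 rad and z of yoke in the frame of shaker below 0.204 m), for 0.02 s.
2. the yoke is held on the lid with 10 to 16 N (horizontal distance between yoke and lid below 0.006 m and angle between the y axis of yoke and the y axis of shaker, either way round below 0.07 rad and angle between yoke's own z axis and vertical below 0.07 rad and contact force between yoke and lid between 10 and 16 N and contact force between the fingers and yoke above 2 N), for 0.1 s.
At the end, for the whole second after the job is handed in: The yoke sits with both eyes over the studs (within 6 mm of centred on the lid, within 0.07 rad of the line of the studs and of level), still, its foot pressing on the lid with 10 to 16 N, still gripped by the fingers, through the last second; the other things on the bench have not moved by 30 mm (all of step 2 and z of yoke in the frame of shaker below 0.18 m and linear speed of yoke below 0.01 m/s and distance of each of nut_a, nut_b, sieve_brush, spatula, bowl_a, bowl_b, spare_sieve, jar from where it was at the start of the episode below 0.03 m); the arm keeps its last pose, push and grip.
It fails at once if the yoke is slammed or forced on the lid (over 35 N) (contact force between yoke and lid above 35 N).
It fails at once if something else on the bench is moved by more than 30 mm (distance of any of nut_a, nut_b, sieve_brush, spatula, bowl_a, bowl_b, spare_sieve, jar from where it was at the start of the episode above 0.03 m).
It also fails if it takes over 51 s, if anything falls off the work surface, if the arm or the gripper's body presses on something with over 40 N, if the wrist force passes 120 N, or if a joint passes its speed limit or range.

## Working session

There is one attempt and no reset: what is moved stays moved. The work goes in short steps, Python scripts to look and compute and a shell command to move; the robot and the scene stay as the last step left them, time stands still between calls to the robot, and variables do not carry over. Pictures are saved under pics/ and viewed, at most 10 in all, crops included, and the job is handed in when it is done.

```bash
ls; mkdir -p pics; python3 - <<'E'
from workcell import status, eyes
import cv2,numpy as np
o=status.get_obs(); print(o)
for n in ("side","top","wrist"):
    d=eyes.get_image(n); cv2.imwrite(f"pics/{n}0.png",d["img"][:,:,::-1]); np.savez(f"pics/{n}0.npz",**d)
    print(n,d["fx"],d["cx"],d["cy"],d["R"].round(3).tolist(),d["t"].round(1).tolist())
E
```

```text
pics
{'t': 0.0, 'qpos': array([-1.12501723e+00,  4.23844343e-01,  1.63068668e+00, -5.10471684e-06,
        1.08860779e+00, -1.90072242e-02]), 'qvel': array([-0.00046635,  0.00040365, -0.0008709 ,  0.0010528 ,  0.00049298,
       -0.00119135]), 'joint_torque': array([ 3.38383717e-03, -5.44617105e+01, -2.73667002e+01,  6.45521586e-02,
        2.27193406e-02, -1.04018443e-04]), 'ee_pos': array([ 279.90234847, -558.14519965,  194.20085284]), 'orientation': array([-3.05566998e+00, -7.23186616e-01,  5.21017808e-04]), 'ft_force': array([ 0.22815761, -0.37090709,  0.1357118 ]), 'moment': array([-0.00726738, -0.02584488, -0.02547031]), 'grasp_force': 0.0, 'width': 87.80268278243909}
side 494.2518800543716 325.2205744345186 196.28970283551422 [[-0.683, -0.731, 0.01], [-0.379, 0.342, -0.86], [0.625, -0.591, -0.51]] [432.9, 330.0, 1200.5]
top 453.9014450668052 320.3123040098654 199.88564941639547 [[-0.018, -1.0, 0.003], [-0.976, 0.017, -0.219], [0.219, -0.006, -0.976]] [99.3, 568.8, 1272.3]
wrist 346.5694052155288 321.8712806354046 199.73533116807315 [[0.448, -0.894, -0.002], [-0.856, -0.43, 0.286], [-0.256, -0.127, -0.958]] [-623.4, -34.6, 391.7]
```

View pics/top0.png

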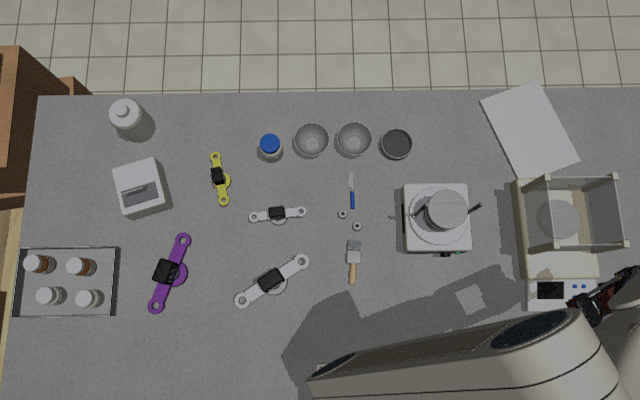

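View pics/side0.png

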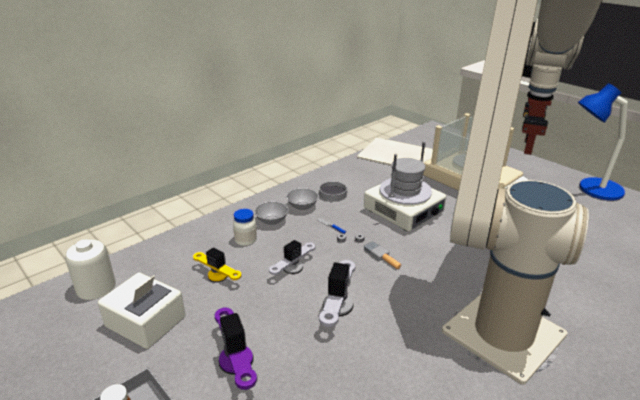

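The top view shows the small silver yoke at (278,213), with the larger silver one at (272,281) and the yellow and purple ones as decoys. The shaker is at (437,218), with stud tips near (415,213) and (480,206) and its panel facing the robot. The side view agrees: yoke at (293,258), shaker at (405,200).

```bash
cat > h.py <<'E'
import numpy as np, cv2
from workcell import status, eyes
def shot(n,f=None):
    d=eyes.get_image(n)
    if f: cv2.imwrite(f"pics/{f}.png",d["img"][:,:,::-1]); np.savez(f"pics/{f}.npz",**d)
    return d
def cloud(d):
    v,u=np.mgrid[:400,:640]; z=d["range_z"]
    c=np.stack([(u-d["cx"])/d["fx"]*z,(v-d["cy"])/d["fy"]*z,z],-1)
    P=(c-d["t"])@d["R"]; P[z==0]=np.nan; return P
def ray(d,u,v,h):
    r=d["R"].T@np.array([(u-d["cx"])/d["fx"],(v-d["cy"])/d["fy"],1]); o=-d["R"].T@d["t"]
    return o+r*(h-o[2])/r[2]
def proj(d,X):
    c=d["R"]@np.asarray(X,float)+d["t"]; return np.array([d["fx"]*c[0]/c[2]+d["cx"],d["fy"]*c[1]/c[2]+d["cy"]])
def tri(d1,p1,d2,p2):
    M=[d["K"]if"K"in d else np.array([[d["fx"],0,d["cx"]],[0,d["fy"],d["cy"]],[0,0,1]])@np.c_[d["R"],d["t"]] for d in(d1,d2)]
    X=cv2.triangulatePoints(*M,np.array(p1,float),np.array(p2,float)).ravel(); return X[:3]/X[3]
E
python3 - <<'E'
from h import *
for n in("top","side"):
    d=dict(np.load(f"pics/{n}0.npz")); P=cloud(d); hsv=cv2.cvtColor(d["img"],cv2.COLOR_RGB2HSV)
    v,u=np.mgrid[:400,:640]
    box=(240,195,312,235) if n=="top" else (265,235,320,280)
    m=(u>box[0])&(u<box[2])&(v>box[1])&(v<box[3])
    g=m&(hsv[...,2]<45)&(P[...,2]>40); t=m&(P[...,2]>74)
    b=m&(P[...,2]>32)&(P[...,2]<48)&(hsv[...,2]>110)
    print(n,"grip top",t.sum(),np.nanmedian(P[t],0).round(1))
    q=P[b]; r=cv2.minAreaRect(q[:,:2].astype(np.float32)); print(" bar",b.sum(),r,q.mean(0).round(1),np.median(q[:,2]))
    box=(395,150,490,262) if n=="top" else (350,130,460,240)
    m=(u>box[0])&(u<box[2])&(v>box[1])&(v<box[3])
    l=m&(P[...,2]>168)&(P[...,2]<190); q=P[l]; print(" lid",l.sum(),q.mean(0).round(1),cv2.minEnclosingCircle(q[:,:2].astype(np.float32)))
    s=m&(P[...,2]>195)&(P[...,2]<260)
    k,L,st,c=cv2.connectedComponentsWithStats(s.astype(np.uint8))
    for i in range(1,k):
        q=P[L==i]; print("  stud",st[i].tolist(),q.mean(0).round(1),q[q[:,2].argmax()].round(1))
    big=cv2.resize(d["img"][box[1]:box[3],box[0]:box[2]],None,fx=5,fy=5,interpolation=cv2.INTER_CUBIC); cv2.imwrite(f"pics/{n}sh.png",big[...,::-1]); print(big.shape)
E
```

```text
top grip top 166 [535.6 217.7  82.2]
 bar 340 ((536.4923706054688, 217.1877899169922), (32.00324630737305, 171.1322021484375), 5.249425411224365) [536.4 215.1  40.5] 40.523535410666284
 lid 1279 [ 515.  -248.6  178.1] ((513.85546875, -246.86575317382812), 72.31990051269531)
  stud [421, 202, 8, 8, 31] [ 515.2 -177.8  224.9] [ 517.9 -177.5  240.9]
  stud [474, 202, 10, 7, 39] [ 514.2 -317.2  221.5] [ 517.8 -316.9  242.3]
(560, 475, 3)
side grip top 130 [531.  221.7  79.6]
 bar 270 ((533.734130859375, 219.5689697265625), (32.96870422363281, 174.07498168945312), 6.07196044921875) [531.7 228.4  37.7] 37.87706157804628
 lid 602 [ 517.4 -309.4  176.7] ((548.5589599609375, -378.19921875), 210.16929626464844)
  stud [437, 131, 23, 8, 61] [ 537.8 -506.   200.6] [ 539.9 -501.1  207.8]
  stud [421, 141, 5, 13, 39] [ 512.7 -316.5  216.9] [ 513.5 -318.1  237.5]
  stud [393, 153, 4, 14, 44] [ 514.1 -176.7  216.6] [ 515.6 -176.5  239.5]
(550, 550, 3)
```

```bash
python3 -m jog '{"deltas":[[0, 0, -35, 0, 0, -0.12], [0, 0, -35, 0, 0, -0.12], [0, 0, -35, 0, 0, -0.12], [0, 0, -35, 0, 0, -0.12], [0, 0, 0, 0, 0, -0.12]]}' 88
python3 -m jog '{"deltas":[[0, 0, 0, 0, 0, -0.12], [0, 0, 0, 0, 0, -0.12], [0, 0, 0, 0, 0, -0.12], [0, 0, 0, 0, 0, -0.12], [0, 0, 0, 0, 0, -0.12]]}'
```

```text
t: 0.57
ee_pos: [281.6, -561.5, 342.9]
orientation: [2.692, 1.597, -0.001]
ft_force: [-0.1, -0.4, 0.8]
width: 87.9
grasp_force: 0.0
t: 0.98
ee_pos: [280.1, -558.4, 334.6]
orientation: [-2.107, -2.329, -0.0]
ft_force: [-0.2, -0.0, -0.9]
width: 88.0
grasp_force: 0.0
```

```bash
cat > rel.py <<'E'
import sys
from h import *
from scipy.spatial.transform import Rotation as Ro
o=status.get_obs(); R=Ro.from_rotvec(o["orientation"]).as_matrix()
X=np.array([float(a) for a in sys.argv[1:4]]); print("t",round(o["t"],2),"ee",o["ee_pos"].round(1),"F",o["ft_force"].round(1),"heading x deg",np.degrees(np.arctan2(R[1,0],R[0,0])).round(2),"zaxis",R[:,2].round(3))
print("tool delta",(R.T@(X-o["ee_pos"])).round(1))
E
python3 rel.py 535.5 217.8 240
```

```text
t 0.98 ee [ 280.1 -558.4  334.6] F [-0.2 -0.  -0.9] heading x deg 95.72 zaxis [-0.     0.001 -1.   ]
tool delta [746.8 331.6  95.1]
```

```bash
for i in 1; do
python3 -m jog '{"deltas":[[37, 16.5, 0, 0, 0, 0], [37, 16.5, 0, 0, 0, 0], [37, 16.5, 0, 0, 0, 0], [37, 16.5, 0, 0, 0, 0], [37, 16.5, 0, 0, 0, 0]]}'
python3 -m jog '{"deltas":[[37, 16.5, 0, 0, 0, 0], [37, 16.5, 0, 0, 0, 0], [37, 16.5, 0, 0, 0, 0], [37, 16.5, 0, 0, 0, 0], [37, 16.5, 0, 0, 0, 0]]}'
python3 -m jog '{"deltas":[[37, 16.5, 0, 0, 0, 0], [37, 16.5, 0, 0, 0, 0], [37, 16.5, 0, 0, 0, 0], [37, 16.5, 0, 0, 0, 0], [37, 16.5, 0, 0, 0, 0]]}'
python3 -m jog '{"deltas":[[35, 15, 18, 0, 0, 0], [35, 15, 18, 0, 0, 0], [35, 15, 18, 0, 0, 0], [35, 15, 18, 0, 0, 0], [35, 15, 18, 0, 0, 0]]}'
python3 -m jog '{"deltas":[[0, 0, 0, 0, 0, 0], [0, 0, 0, 0, 0, 0]]}'; done
python3 rel.py 535.5 217.8 150
python3 - <<'E'
from h import *
d=shot("wrist","w1"); P=cloud(d); hsv=cv2.cvtColor(d["img"],cv2.COLOR_RGB2HSV)
print("cam",(-d["R"].T@d["t"]).round(1), proj(d,[535.5,217.8,82]))
near=np.hypot(P[...,0]-535,P[...,1]-218)<110
b=near&(P[...,2]>30)&(P[...,2]<50); t=near&(P[...,2]>74)&(P[...,2]<95)
for m in(b,t):
    q=P[m]; print(m.sum(),cv2.minAreaRect(q[:,:2].astype(np.float32)),np.median(q,0).round(1))
E
```

```text
t: 1.4
ee_pos: [344.9, -364.8, 334.6]
orientation: [-2.115, -2.322, -0.0]
ft_force: [0.3, -0.4, -0.8]
width: 88.1
grasp_force: 0.0
t: 1.82
ee_pos: [409.7, -172.9, 335.0]
orientation: [2.115, 2.323, 0.0]
ft_force: [0.7, -1.0, 0.5]
width: 87.7
grasp_force: 0.0
t: 2.23
ee_pos: [474.5, 19.2, 335.0]
orientation: [2.114, 2.323, 0.0]
ft_force: [-0.0, 0.1, 0.5]
width: 87.7
grasp_force: 0.0
t: 2.65
ee_pos: [532.1, 198.4, 244.9]
orientation: [2.114, 2.324, -0.0]
ft_force: [-0.1, -0.6, 0.8]
width: 87.8
grasp_force: 0.0
t: 2.82
ee_pos: [531.3, 197.7, 244.1]
orientation: [-2.11, -2.325, 0.005]
ft_force: [0.4, 0.1, 0.2]
width: 87.8
grasp_force: 0.0
t 2.82 ee [531.3 197.7 244.1] F [0.4 0.1 0.2] heading x deg 95.56 zaxis [-0.003 -0.001 -1.   ]
tool delta [19.7  6.5 94.1]
cam [523.8 277.  434. ] [328.6504412  157.13317368]
2176 ((535.746337890625, 217.8443145751953), (32.54890441894531, 170.9832000732422), 6.116232395172119) [534.7 250.   40.1]
1293 ((535.4287719726562, 217.91537475585938), (30.3513126373291, 46.082000732421875), 5.805978775024414) [535.5 219.1  81.8]
```

View pics/w1.png

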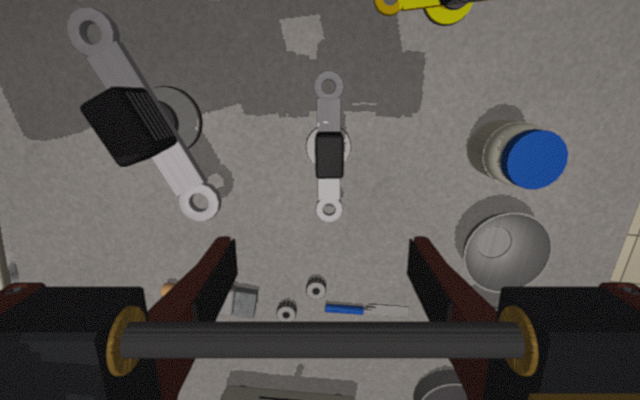

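The wrist view shows the yoke's grip at (329,155) and its eyes at (329,86) and (329,209), between the open fingers. All three measurements put the centre at (535.5, 217.9) with yaw 5.9°, bar top at z = 40 and grip top at z = 82. I'll descend.

```bash
python3 -m jog '{"deltas":[[5, 1.6, 25, 0, 0, -0.005], [5, 1.6, 25, 0, 0, 0], [5, 1.6, 25, 0, 0, 0], [5, 1.6, 20, 0, 0, 0], [0, 0, 0, 0, 0, 0]]}'
python3 -m jog '{"deltas":[[0, 0, 0, 0, 0, 0]]}'
python3 rel.py 535.5 217.9 44
```

```text
t: 3.28
ee_pos: [534.5, 215.2, 148.3]
orientation: [-2.109, -2.326, 0.007]
ft_force: [0.3, -0.4, -0.2]
width: 88.0
grasp_force: 0.0
t: 3.37
ee_pos: [536.3, 215.7, 151.3]
orientation: [-2.11, -2.327, 0.002]
ft_force: [0.8, 0.5, 0.8]
width: 88.2
grasp_force: 0.0
t 3.37 ee [536.3 215.7 151.3] F [0.8 0.5 0.8] heading x deg 95.61 zaxis [-0.001 -0.001 -1.   ]
tool delta [  2.3  -0.5 107.3]
```

```bash
python3 -m jog '{"deltas":[[0.4, -0.1, 25, 0, 0, -0.003], [0.4, -0.1, 25, 0, 0, 0], [0.4, -0.1, 25, 0, 0, 0], [0.4, -0.1, 20, 0, 0, 0], [0.4, -0.1, 12, 0, 0, 0]]}'
python3 -m jog '{"deltas":[[0, 0, 0, 0, 0, 0], [0, 0, 0, 0, 0, 0]]}'
python3 - <<'E'
from h import *
print(np.mean([status.get_obs()["ee_pos"] for _ in range(20)],0))
E
python3 rel.py 535.5 217.9 44
```

```text
t: 3.78
ee_pos: [536.4, 218.2, 44.3]
orientation: [2.106, 2.33, 0.001]
ft_force: [0.1, -1.0, 0.5]
width: 87.8
grasp_force: 0.0
t: 3.95
ee_pos: [536.7, 218.7, 45.2]
orientation: [2.106, 2.331, 0.002]
ft_force: [0.3, 0.3, 0.8]
width: 87.8
grasp_force: 0.0
[536.69763552 218.69634675  45.1965992 ]
t 3.95 ee [536.7 218.7  45.2] F [0.3 0.3 0.8] heading x deg 95.81 zaxis [ 0.001  0.    -1.   ]
tool delta [-0.7 -1.3  1.2]
```

Closing. The grip is 30 mm wide, so I'll command well below that.

```bash
python3 -m jog '{"deltas":[[0, 0, 0, 0, 0, 0], [0, 0, 0, 0, 0, 0], [0, 0, 0, 0, 0, 0], [0, 0, 0, 0, 0, 0], [0, 0, 0, 0, 0, 0]]}' 10
python3 -m jog '{"deltas":[[0, 0, 0, 0, 0, 0], [0, 0, 0, 0, 0, 0], [0, 0, 0, 0, 0, 0], [0, 0, 0, 0, 0, 0], [0, 0, 0, 0, 0, 0]]}'
python3 -m jog '{"deltas":[[0, 0, 0, 0, 0, 0], [0, 0, 0, 0, 0, 0], [0, 0, 0, 0, 0, 0]]}'
```

```text
t: 4.37
ee_pos: [536.1, 219.0, 44.5]
orientation: [2.105, 2.332, 0.001]
ft_force: [-0.3, -0.1, 0.9]
width: 57.8
grasp_force: 0.0
t: 4.78
ee_pos: [535.8, 218.9, 43.9]
orientation: [-2.105, -2.332, 0.0]
ft_force: [0.1, 0.4, -0.1]
width: 29.8
grasp_force: 30.0
t: 5.03
ee_pos: [535.8, 218.9, 43.9]
orientation: [-2.105, -2.332, 0.0]
ft_force: [0.2, 0.9, -0.9]
width: 29.9
grasp_force: 30.0
```

```bash
python3 -m jog '{"deltas":[[0, 0, -15, 0, 0, 0], [0, 0, -35, 0, 0, 0], [0, 0, -40, 0, 0, 0], [0, 0, -40, 0, 0, 0], [0, 0, -40, 0, 0, 0]]}'
python3 -m jog '{"deltas":[[0, 0, -40, 0, 0, 0], [0, 0, -40, 0, 0, 0], [0, 0, -35, 0, 0, 0.05], [0, 0, -15, 0, 0, 0.05], [0, 0, 0, 0, 0, 0.01]]}'
python3 -m jog '{"deltas":[[0, 0, 0, 0, 0, 0]]}'
python3 rel.py 514.7 -247.5 340
python3 - <<'E'
from h import *
d=shot("wrist","w2"); P=cloud(d); v,u=np.mgrid[:400,:640]
b=(P[...,2]>200)&(P[...,2]<420)&(u>240)&(u<400)
q=P[b]; print(b.sum(),np.percentile(q[:,2],[1,10,50,90]).round(1))
o=status.get_obs()["ee_pos"]
t=b&(abs(P[...,2]-o[2]+3)<12); q=P[t]
print("bar",t.sum(),cv2.minAreaRect(q[:,:2].astype(np.float32)),np.median(q,0).round(1))
E
```

```text
t: 5.45
ee_pos: [534.8, 218.6, 215.0]
orientation: [-2.105, -2.331, 0.003]
ft_force: [1.2, -0.3, -3.2]
width: 29.8
grasp_force: 30.0
t: 5.87
ee_pos: [537.4, 219.6, 348.3]
orientation: [2.23, 2.208, 0.011]
ft_force: [0.2, 0.4, -2.9]
width: 30.1
grasp_force: 30.0
t: 5.95
ee_pos: [535.5, 218.8, 343.6]
orientation: [2.23, 2.213, 0.0]
ft_force: [0.7, -0.8, -3.9]
width: 29.8
grasp_force: 30.0
t 5.95 ee [535.5 218.8 343.6] F [ 0.7 -0.8 -3.9] heading x deg 89.58 zaxis [ 0.  0. -1.]
tool delta [-466.4  -17.4    3.6]
15854 [306.6 338.9 378.4 403.1]
bar 5693 ((535.4939575195312, 228.97943115234375), (32.4852409362793, 148.9583740234375), 0.07850919663906097) [535.3 266.5 339.9]
```

View pics/w2.png

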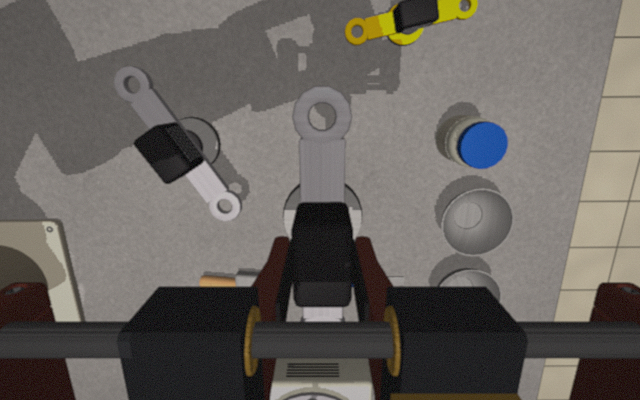

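The yoke is held square: its bar runs along the tool x axis and the left eye is at (321,117). Next I carry it over the shaker, with the foot about 60 mm above the stud tips.

```bash
python3 -m jog '{"deltas":[[-15, 0, 0, 0, 0, 0], [-30, -1.6, 0, 0, 0, 0], [-38, -1.6, 0, 0, 0, 0], [-38, -1.6, 0, 0, 0, 0], [-38, -1.6, 0, 0, 0, 0]]}'
python3 -m jog '{"deltas":[[-38, -1.6, 0, 0, 0, 0], [-38, -1.6, 0, 0, 0, 0], [-38, -1.6, 0, 0, 0, 0], [-38, -1.6, 0, 0, 0, 0], [-38, -1.6, 0, 0, 0, 0]]}'
python3 -m jog '{"deltas":[[-38, -1.6, 0, 0, 0, 0], [-38, -1.6, 0, 0, 0, 0], [-26, 0, 0, 0, 0, 0], [-14, 0, 0, 0, 0, 0], [0, 0, 0, 0, 0, 0]]}'
python3 -m jog '{"deltas":[[0, 0, 0, 0, 0, 0]]}'
python3 rel.py 514.3 -246.2 340
python3 - <<'E'
from h import *
d=shot("wrist","w3"); e=shot("top","t3"); s=shot("side","s3")
for n,x in(("w",d),("t",e),("s",s)):
    print(n,"cam",(-x["R"].T@x["t"]).round(0),"studs",proj(x,[515,-177.3,240]).round(1),proj(x,[514,-316.8,240]).round(1),"eyes",proj(x,[514.3,-177,336]).round(1),proj(x,[514.3,-317,336]).round(1))
W=d["img"][20:220,200:440]; T=e["img"][150:270,370:530]; S=s["img"][70:190,350:510]
r=lambda i:cv2.resize(i,(400,300),interpolation=cv2.INTER_CUBIC)
cv2.imwrite("pics/c3.png",np.vstack([np.hstack([r(W),r(T)]),np.hstack([r(S),r(d["img"])])])[...,::-1])
E
```

```text
t: 6.42
ee_pos: [526.4, 57.8, 341.4]
orientation: [-2.226, -2.213, 0.006]
ft_force: [0.0, -0.6, -3.5]
width: 29.6
grasp_force: 30.0
t: 6.83
ee_pos: [516.6, -132.2, 341.6]
orientation: [-2.227, -2.211, 0.004]
ft_force: [0.9, 1.3, -2.9]
width: 29.9
grasp_force: 30.0
t: 7.25
ee_pos: [513.0, -248.6, 341.6]
orientation: [-2.231, -2.207, 0.003]
ft_force: [-1.8, -0.1, -1.6]
width: 29.4
grasp_force: 30.0
t: 7.33
ee_pos: [513.5, -246.0, 342.2]
orientation: [-2.229, -2.209, 0.001]
ft_force: [0.2, 0.9, -3.8]
width: 29.8
grasp_force: 30.0
t 7.33 ee [ 513.5 -246.   342.2] F [ 0.2  0.9 -3.8] heading x deg 89.47 zaxis [-0.003  0.002 -1.   ]
tool delta [-0.2  0.9  2.2]
w cam [ 514. -167.  532.] studs [323.7 110.2] [323.8 264.8] eyes [322.9 116. ] [324.7 331.9]
t cam [ 278.   98. 1366.] studs [425.9 204.2] [480.8 203.6] eyes [435.3 195.8] [495.2 194.8]
s cam [-330.  913.  892.] studs [395.3 152.8] [423.7 140.3] eyes [398.2 123.4] [427.1 112. ]
```

View pics/c3.png

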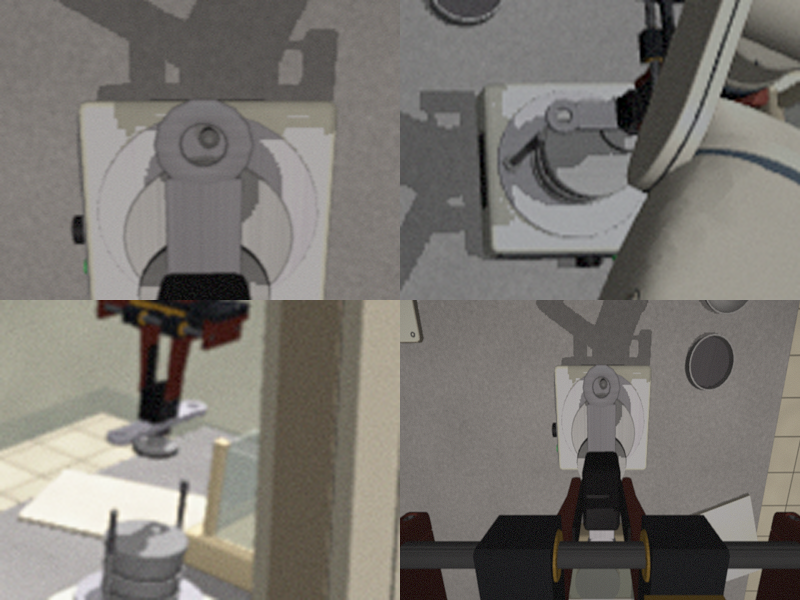

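In the wrist crop the left stud tip shows through the left eye, at about pixel (325,108) with the hole centre at (323,115). The side crop shows the yoke level above the two studs. I'll measure both precisely.

```bash
cat > eye.py <<'E'
from h import *
import sys
def meas(d,zb,save=None):
    # hole: pixels inside ring not at bar height; ring: pixels at bar height
    P=cloud(d); v,u=np.mgrid[:400,:640]; z=P[...,2]
    bar=((abs(z-zb)<14)&(u>270)&(u<375)&(v>40)&(v<250)).astype(np.uint8)
    cs,hi=cv2.findContours(bar,cv2.RETR_CCOMP,cv2.CHAIN_APPROX_NONE)
    hs=[c for c,h in zip(cs,hi[0]) if h[3]>=0 and cv2.contourArea(c)>100]
    for c in hs:
        e=cv2.fitEllipse(c); m=np.zeros_like(bar); cv2.drawContours(m,[c],-1,1,-1)
        q=P[(m>0)&(bar==0)&(z>205)&(z<250)]; uv=np.argwhere((m>0)&(bar==0)&(z>205)&(z<250))[:,::-1]
        C=ray(d,*e[0],zb-2)   # hole rim seen near top face
        print("hole",np.round(e[0],1),np.round(e[1],1),"at",C.round(1),"stud px",uv.mean(0).round(1) if len(uv) else None,len(q))
        if len(q):
            top=q[q[:,2]>232]; print("stud xyz all",np.nanmedian(q,0).round(1),"top",np.median(top,0).round(1),len(top))
    ring=P[bar>0]; r=cv2.minAreaRect(ring[:,:2].astype(np.float32)); print("bar",r,"z",np.median(ring[:,2]).round(1))
    y1=np.percentile(ring[:,1],99.8); print("end y",y1.round(1))
if __name__=="__main__":
    d=dict(np.load(f"pics/{sys.argv[1]}.npz")); meas(d,float(sys.argv[2]))
E
python3 eye.py w3 338
python3 - <<'E'
from h import *
d=dict(np.load("pics/s3.npz")); P=cloud(d)
# eye and stud in side view : range-based
v,u=np.mgrid[:400,:640]
b=(abs(P[...,2]-336)<10)&(u>385)&(u<440)&(v>100)&(v<130); q=P[b]; r=cv2.minAreaRect(q[:,:2].astype(np.float32)); print("side bar",b.sum(),r,np.median(q[:,2]))
y=q[:,1]; A=np.polyfit(y,q[:,2],1); print("slope bar z(y) rad",A[0], "ends",y.min(),y.max())
d=dict(np.load("pics/w3.npz")); P=cloud(d)
b=(abs(P[...,2]-338)<8)&(u>270)&(u<375)&(v<170); q=P[b]; A=np.linalg.lstsq(np.c_[q[:,:2]-q[:,:2].mean(0),np.ones(len(q))],q[:,2],rcond=None)[0]; print("wrist plane",A)
E
```

```text
hole [321.4 115.4] [27.1 27.6] at [ 513.5 -176.7  336. ] stud px [324.5 111.9] 133
stud xyz all [ 516.  -178.8  238.2] top [ 516.  -178.8  238.3] 127
bar ((513.709228515625, -194.56643676757812), (32.273494720458984, 66.60979461669922), 0.46698814630508423) z 338.6
end y -161.4
side bar 267 ((511.40655517578125, -240.64369201660156), (33.146305084228516, 175.30752563476562), 0.04397538676857948) 336.3784388503133
slope bar z(y) rad 0.004625655219493886 ends -328.30310832947106 -152.99099902062866
wrist plane [-4.32769299e-04 -3.33194959e-03  3.38474367e+02]
```

```bash
python3 -m jog '{"deltas":[[-0.4, 0.6, 10, 0, 0, 0], [-0.4, 0.6, 20, 0, 0, 0], [-0.4, 0.6, 20, 0, 0, 0], [-0.4, 0.7, 15, 0, 0, 0], [0, 0, 5, 0, 0, 0]]}'
python3 -m jog '{"deltas":[[0, 0, 0, 0, 0, 0], [0, 0, 0, 0, 0, 0]]}'
python3 rel.py 516 -248 260
python3 - <<'E'
from h import *
from eye import meas
d=shot("wrist","w4"); s=shot("side","s4")
meas(d,status.get_obs()["ee_pos"][2]-3.5)
r=lambda i:cv2.resize(i,(400,400),interpolation=cv2.INTER_CUBIC)
cv2.imwrite("pics/c4.png",np.hstack([r(d["img"][70:150,280:360]),r(s["img"][100:180,370:450])])[...,::-1])
E
```

```text
t: 7.9
ee_pos: [515.8, -245.8, 270.8]
orientation: [-2.226, -2.211, 0.002]
ft_force: [0.8, 0.2, -3.0]
width: 29.8
grasp_force: 30.0
t: 8.07
ee_pos: [517.3, -247.1, 274.2]
orientation: [2.229, 2.213, 0.0]
ft_force: [-0.6, -0.5, -3.1]
width: 29.6
grasp_force: 30.0
t 8.07 ee [ 517.3 -247.1  274.2] F [-0.6 -0.5 -3.1] heading x deg 89.59 zaxis [ 0.  0. -1.]
tool delta [-0.9 -1.2 14.2]
hole [321.4 115.4] [27.2 27.4] at [ 517.2 -177.8  269.6] stud px [319.4 114.4] 219
stud xyz all [ 515.6 -178.5  238.5] top [ 515.6 -179.   238.5] 207
bar ((517.5269775390625, -195.72894287109375), (32.42716598510742, 66.69064331054688), 0.8993982672691345) z 270.5
end y -162.5
```

View pics/c4.png

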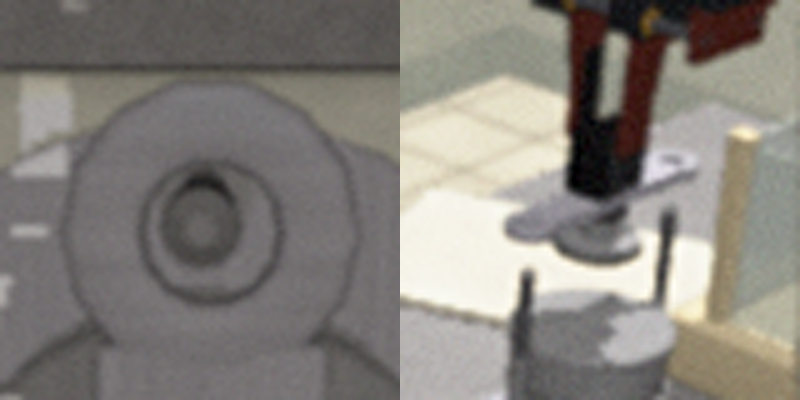

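Wrist crop: the left stud tip, at crop (200,226), sits inside the eye hole, whose centre is at crop (210,231), so the yoke is about 1.5 mm too far in +x. The side crop shows the right eye at (678,160) and its stud tip at (668,210). I'll check the right side by casting rays.

```bash
python3 - <<'E'
from h import *
d=dict(np.load("pics/s4.npz")); w=dict(np.load("pics/w4.npz"))
c=lambda x,y:(370+(x-400)/5-.4,100+y/5-.4)
A=ray(d,*c(527,272),240); B=ray(d,*c(668,210),240); E=ray(d,*c(678,160),270.5)
print("side L stud",A,"R stud",B,"R eye",E,"heading",np.degrees(np.arctan2(*(A-B)[1::-1])))
k=lambda x,y:(280+x/5-.4,70+y/5-.4)
print("wrist hole",ray(w,*k(210,231),270),"stud",ray(w,*k(198,225),240))
P=cloud(w); v,u=np.mgrid[:400,:640]
# bar edges only (straight part, rows between ring and grip): fit left/right edge lines
b=(abs(P[...,2]-270.5)<6)&(u>270)&(u<375)
for r in range(136,176,4):
    x=P[r][b[r]]; print(r,len(x),x[:,0].min().round(1),x[:,0].max().round(1),x[:,1].mean().round(1)) if len(x) else 0
E
```

```text
side L stud [ 510.43702215 -170.27455089  240.        ] R stud [ 509.05923559 -307.70908908  240.        ] R eye [ 512.76315874 -317.38615119  270.5       ] heading 89.4256268342986
wrist hole [ 517.28251907 -177.94691143  270.        ] stud [ 515.7591719  -178.78044284  240.        ]
136 42 505.2 528.5 -188.8
140 45 504.6 529.0 -191.0
144 46 504.5 529.7 -193.2
148 46 504.6 529.7 -195.4
152 46 504.5 529.7 -197.7
156 46 504.4 529.7 -199.9
160 46 504.4 529.8 -202.2
164 46 504.3 529.8 -204.4
168 46 504.2 529.8 -206.7
172 46 504.1 529.9 -209.1
```

```bash
python3 -m jog '{"deltas":[[-0.9, -1.5, 5, 0, 0, 0], [0, 0, 4, 0, 0, 0], [0, 0, 3, 0, 0, 0], [0, 0, 0, 0, 0, 0], [0, 0, 0, 0, 0, 0]]}'
python3 - <<'E'
from h import *
from eye import meas
d=shot("wrist","w5"); z=status.get_obs()["ee_pos"][2]; print(z); meas(d,z-3.5)
E
python3 -m jog '{"deltas":[[0, 0, 3, 0, 0, 0], [0, 0, 3, 0, 0, 0], [0, 0, 3, 0, 0, 0], [0, 0, 0, 0, 0, 0], [0, 0, 0, 0, 0, 0]]}'
```

```text
t: 8.58
ee_pos: [515.3, -248.4, 261.7]
orientation: [-2.23, -2.212, 0.0]
ft_force: [0.8, 0.5, -2.9]
width: 29.9
grasp_force: 30.0
261.87746438791925
hole [321.4 115.4] [27.2 27.4] at [ 515.3 -179.2  256.4] stud px [322.3 113.2] 249
stud xyz all [ 515.6 -178.7  238.4] top [ 515.6 -179.2  238.5] 235
bar ((515.5350341796875, -196.93978881835938), (32.60142517089844, 66.3990707397461), 0.7729859352111816) z 258.0
end y -163.9
t: 9.05
ee_pos: [515.3, -248.4, 252.6]
orientation: [-2.23, -2.212, 0.0]
ft_force: [-0.3, -0.6, -2.9]
width: 29.9
grasp_force: 30.0
```

```bash
python3 -m jog '{"deltas":[[0, 0, 2, 0, 0, 0], [0, 0, 2, 0, 0, 0], [0, 0, 2, 0, 0, 0], [0, 0, 0, 0, 0, 0], [0, 0, 0, 0, 0, 0]]}'
python3 -m jog '{"deltas":[[0, 0, 0, 0, 0, 0]]}'
```

```text
t: 9.47
ee_pos: [515.4, -248.4, 246.8]
orientation: [-2.23, -2.212, 0.0]
ft_force: [-0.2, 1.1, -3.1]
width: 29.6
grasp_force: 30.0
t: 9.55
ee_pos: [515.5, -248.5, 247.0]
orientation: [2.23, 2.212, 0.0]
ft_force: [-0.1, 0.4, -2.9]
width: 29.6
grasp_force: 30.0
```

```bash
python3 -m jog '{"deltas":[[0, 0, 4, 0, 0, 0], [0, 0, 4, 0, 0, 0], [0, 0, 4, 0, 0, 0], [0, 0, 0, 0, 0, 0], [0, 0, 0, 0, 0, 0]]}'
python3 - <<'E'
from h import *
d=shot("wrist","w6"); s=shot("side","s6"); o=status.get_obs(); print(o["ft_force"],o["moment"])
r=lambda i:cv2.resize(i,(400,400),interpolation=cv2.INTER_CUBIC)
cv2.imwrite("pics/c6.png",np.hstack([r(d["img"][70:150,280:360]),r(s["img"][100:180,370:450])])[...,::-1])
E
```

```text
t: 9.97
ee_pos: [515.2, -248.3, 234.4]
orientation: [-2.23, -2.212, 0.0]
ft_force: [-0.1, -0.0, -2.4]
width: 29.8
grasp_force: 30.0
[-0.16261201 -0.28981236 -2.85706618] [-0.04605936 -0.04938136  0.01514266]
```

View pics/c6.png

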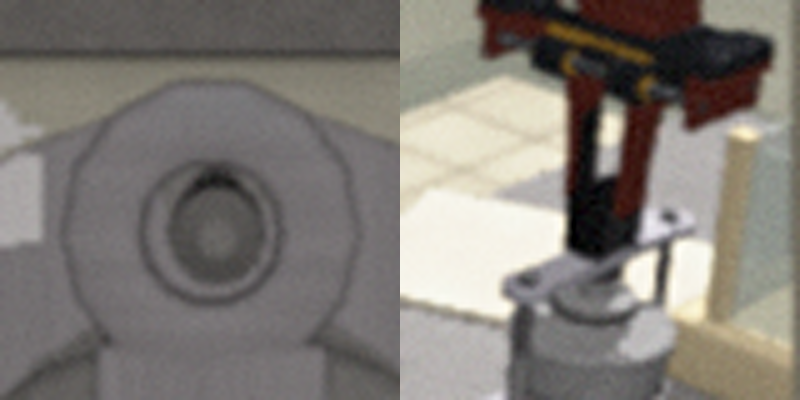

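Both studs are inside the eyes: the left is centred in the wrist crop at (212,232), and the side crop shows both stud tips through the bar. The free weight reads -2.9 N on the wrist, so 13 N on the lid should read about +10.1 N. I'll approach slowly.

```bash
python3 -m jog '{"deltas":[[0, 0, 2, 0, 0, 0], [0, 0, 2, 0, 0, 0], [0, 0, 2, 0, 0, 0], [0, 0, 2, 0, 0, 0], [0, 0, 0, 0, 0, 0]]}'
python3 -m jog '{"deltas":[[0, 0, 1, 0, 0, 0], [0, 0, 1, 0, 0, 0], [0, 0, 1, 0, 0, 0], [0, 0, 0, 0, 0, 0], [0, 0, 0, 0, 0, 0]]}'
python3 -m jog '{"deltas":[[0, 0, 1, 0, 0, 0], [0, 0, 1, 0, 0, 0], [0, 0, 0, 0, 0, 0], [0, 0, 0, 0, 0, 0]]}'
```

```text
t: 10.48
ee_pos: [515.2, -248.3, 226.4]
orientation: [-2.23, -2.212, 0.0]
ft_force: [-0.6, -1.0, -1.9]
width: 29.3
grasp_force: 30.0
t: 10.9
ee_pos: [515.5, -248.4, 223.9]
orientation: [-2.23, -2.213, 0.0]
ft_force: [0.3, -0.0, -2.5]
width: 29.7
grasp_force: 30.0
t: 11.23
ee_pos: [515.5, -248.5, 221.9]
orientation: [-2.23, -2.213, 0.0]
ft_force: [-0.1, 0.6, -3.8]
width: 29.6
grasp_force: 30.0
```

```bash
python3 -m jog '{"deltas":[[0, 0, 0.7, 0, 0, 0], [0, 0, 0.7, 0, 0, 0], [0, 0, 0, 0, 0, 0], [0, 0, 0, 0, 0, 0]]}'
python3 -m jog '{"deltas":[[0, 0, 0.7, 0, 0, 0], [0, 0, 0.7, 0, 0, 0], [0, 0, 0, 0, 0, 0], [0, 0, 0, 0, 0, 0]]}'
```

```text
t: 11.57
ee_pos: [515.6, -248.5, 221.0]
orientation: [2.23, 2.212, 0.0]
ft_force: [-0.4, 0.8, 2.7]
width: 29.9
grasp_force: 30.0
t: 11.9
ee_pos: [515.6, -248.5, 219.4]
orientation: [2.23, 2.212, 0.0]
ft_force: [-0.5, 1.3, 4.9]
width: 29.5
grasp_force: 30.0
```

```bash
python3 -m jog '{"deltas":[[0, 0, 1, 0, 0, 0], [0, 0, 1, 0, 0, 0], [0, 0, 1, 0, 0, 0], [0, 0, 0, 0, 0, 0], [0, 0, 0, 0, 0, 0]]}'
python3 -m jog '{"deltas":[[0, 0, 0, 0, 0, 0]]}';python3 -m jog '{"deltas":[[0, 0, 0, 0, 0, 0]]}'
```

```text
t: 12.32
ee_pos: [515.7, -248.6, 216.8]
orientation: [2.23, 2.212, 0.0]
ft_force: [-1.7, 1.5, 8.3]
width: 29.6
grasp_force: 30.0
t: 12.4
ee_pos: [515.7, -248.5, 216.8]
orientation: [2.23, 2.212, 0.0]
ft_force: [-1.5, 0.4, 8.1]
width: 29.7
grasp_force: 30.0
t: 12.48
ee_pos: [515.7, -248.5, 216.8]
orientation: [2.23, 2.212, 0.0]
ft_force: [-2.1, 1.7, 7.0]
width: 29.7
grasp_force: 30.0
```

```bash
python3 -m jog '{"deltas":[[0, 0, 1, 0, 0, 0], [0, 0, 1, 0, 0, 0], [0, 0, 0, 0, 0, 0], [0, 0, 0, 0, 0, 0], [0, 0, 0, 0, 0, 0]]}'
for i in 1 ; do python3 -m jog '{"deltas":[[0, 0, 0, 0, 0, 0]]}';python3 -m jog '{"deltas":[[0, 0, 0, 0, 0, 0]]}'; done
python3 - <<'E'
from h import *
from eye import meas
F=[]
for i in range(8): d=eyes.get_image("wrist"); o=status.get_obs(); F.append(np.r_[o["ft_force"],o["moment"],o["ee_pos"]])
print(np.mean(F,0).round(2),np.std(F,0).round(2)); meas(d,o["ee_pos"][2]-3.5); print(o["qvel"].round(4),o["grasp_force"])
P=cloud(d); v,u=np.mgrid[:400,:640]
b=(abs(P[...,2]-o["ee_pos"][2]+3.5)<8)&(u>290)&(u<352)&(v>80)&(v<180); q=P[b]; A=np.linalg.lstsq(np.c_[q[:,:2]-q[:,:2].mean(0),np.ones(len(q))],q[:,2],rcond=None)[0]; print("bar plane",A)
E
```

```text
t: 12.9
ee_pos: [515.7, -248.6, 215.1]
orientation: [2.23, 2.212, 0.0]
ft_force: [-2.1, 1.4, 8.8]
width: 29.8
grasp_force: 30.0
t: 12.98
ee_pos: [515.7, -248.6, 215.1]
orientation: [2.23, 2.212, 0.0]
ft_force: [-2.8, 2.2, 10.7]
width: 29.5
grasp_force: 30.0
t: 13.07
ee_pos: [515.7, -248.5, 215.1]
orientation: [2.23, 2.212, 0.0]
ft_force: [-1.8, 2.1, 10.3]
width: 29.4
grasp_force: 30.0
[-2.9800e+00  1.6200e+00  1.0060e+01  3.0000e-01  6.7000e-01  0.0000e+00
  5.1571e+02 -2.4858e+02  2.1511e+02] [0.56 0.5  0.44 0.03 0.02 0.03 0.01 0.02 0.01]
hole [321.1 115.6] [27.2 27.9] at [ 515.5 -179.4  209.6] stud px [321.7 117.9] 380
stud xyz all [ 515.9 -178.9  238.5] top [ 515.9 -178.9  238.5] 372
bar ((515.216796875, -197.16392517089844), (66.54029083251953, 32.48006057739258), 88.60169219970703) z 211.5
end y -164.0
[ 0.0016  0.0011  0.     -0.0018  0.0022  0.001 ] 29.99523103237152
bar plane [ 7.36988619e-05 -3.91740982e-03  2.11398940e+02]
```

The lid force is 10.1 + 2.9 ≈ 13.0 N and steady. The bar is level and the eye is centred on its stud to within about 0.5 mm. Handing in.

```bash
python3 -c "
from workcell import ticket; print(ticket.close_job())"
```

```text
the job is handed in; nothing more can be done
None
```

The job is handed in (the hand-in returned no verdict): the yoke's eyes are over both studs and it is still gripped and level, pressing the lid with about 13 N by the wrist force reading after about 13.5 s.

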